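Dock the tube rack on its stop pin

TASK

Of the two spring-loaded rack loaders on the bench, dock the one that holds the tall slender tubes: with closed or flat fingertips push the front plate of its carriage in, away from the robot, well past its stop pin, then let go and move clear so that it springs back and stays latched against the pin, midway. Only push it: do not grip the plate or lift the tubes, keep the tubes standing in their holes, and leave the loader with the squat vials and everything else on the bench alone.

Things in the scene. Friction and masses are not known exactly. Their poses are not given: they have to be found in the camera images.
- tube_loader: rack loader of the tall tubes, fixed to the bench: grey base 250 x 140 x 12 mm with an end bracket (46 mm high) at its far end. Origin on the bench surface; the base runs from -100 to +150 mm along its own x axis and +-70 mm in y. The carriage slides along the loader's own +x (away from the robot, within 15 degrees of world +x). A strip along the rear top edge of its push plate is called tube_carriage_c1.
- tube_carriage (a joint): travel of the tube carriage, m: 0 = sprung out (start), 0.066 = far bump stop. A spring pushes it out (3 N at 0, 6.3 N at 0.066); pushing fast adds 18 N per m/s, the stop pin 1 to 2 N between 0.005 and 0.04. Beyond 0.042 the pin springs up behind the carriage's wedge: push to 0.05..0.066, let go, and it comes back to rest on the pin at 0.040 (docked, midway); let go earlier, it runs back to 0.
- tube_pin (a joint): how far the brass stop pin of the tube loader is pressed down, m: 0 = up, about 0.011 while the wedge rides over it
- tube_push (a point): point to push: front face (robot side) of the tube carriage's upright aluminium plate, mid-width, 82 mm above the bench; moves with the carriage; axes as the loader's, push along +x. Plate 100 wide (y), 10 thick, 22 to 100 mm above the bench, its face 80 mm before the loader's origin at the start. Clear before it above 22 mm. Behind it: rack top 71, tube tops 111 mm high, nearest tube 45 mm behind the face.
- tube_pin_tip (a point): top of the brass stop pin (10 mm diameter), on the loader's +y side, 30 mm beyond the loader's origin, 58 mm to the side, 43 mm above the bench when up
- vial_loader: the other loader, the same in build, with six squat wide amber vials (25 mm across, their caps' tops 88 mm above the bench); its origin and axes are as for the tube loader. Leave it alone.
- vial_carriage (a joint): how far the vial rack's carriage is pushed in, m; 0 = out (start), and so it must stay
- tube0_mid (a point): centre of a loose pale tube with a white cap, 16 mm diameter, 80 mm tall, standing 40 mm deep in a hole of the tube rack and travelling with it; its centre is 71 mm above the bench
- tube1_mid (a point): centre of a loose pale tube with a white cap, 16 mm diameter, 80 mm tall, standing 40 mm deep in a hole of the tube rack and travelling with it; its centre is 71 mm above the bench
- tube2_mid (a point): centre of a loose pale tube with a white cap, 16 mm diameter, 80 mm tall, standing 40 mm deep in a hole of the tube rack and travelling with it; its centre is 71 mm above the bench
- small_vial: bystander, loose: small amber vial with a white cap, 28 mm across, 55 mm tall. Origin under its middle
- cap_jar: bystander, loose: white plastic jar, 60 mm across, 65 mm tall. Origin under its middle
- beaker: bystander, loose: glass beaker, 72 mm across, 95 mm tall. Origin under its middle
- wash_bottle: bystander, loose: white plastic bottle with a blue cap, 66 mm across, 170 mm tall. Origin under its middle
- tip_box: bystander, loose: pipette tip box, 122 x 87 x 67 mm. Origin under its middle
- mouse: bystander, loose: pale grey computer mouse, 105 x 60 x 32 mm. Origin under its middle

How it is judged (in metres and radians):
On the way:
1. the tube carriage is pushed in past its stop pin (more than 45 mm) and the pin has sprung up (value of joint tube_carriage above 0.045 m and value of joint tube_pin below 0.004 m), for 0.02 s.
At the end, for the whole second after the job is handed in: The tube carriage rests latched at mid travel (37 to 43 mm in, still) with its stop pin up (within 3 mm); the three tubes stand in their holes (upright within 0.2 rad, not raised more than 7 mm); the vial carriage is fully out (within 4 mm) (value of joint tube_carriage between 0.037 and 0.043 m and velocity of joint tube_carriage between -0.01 and 0.01 m/s and value of joint tube_pin below 0.003 m and value of joint vial_carriage below 0.004 m and angle between each of tube0_mid, tube1_mid, tube2_mid's own z axis and vertical below 0.2 rad and z of each of tube0_mid, tube1_mid, tube2_mid in the frame of tube_loader below 0.078 m); the robot touches nothing.
It fails at once if a tube is lifted from its hole or tipped (z of any of tube0_mid, tube1_mid, tube2_mid in the frame of tube_loader above 0.085 m or angle between any of tube0_mid, tube1_mid, tube2_mid's own z axis and vertical above 0.35 rad).
It fails at once if the push plate is gripped or pulled from behind (contact force between the fingers and tube_carriage_c1 above 1 N).
It fails at once if the vial rack's carriage is pushed (value of joint vial_carriage above 0.008 m).
It fails at once if a bystander is moved by more than 20 mm (distance of any of small_vial, cap_jar, beaker, wash_bottle, tip_box, mouse from where it was at the start of the episode above 0.02 m).
It also fails if it takes over 32 s, if anything falls off the work surface, if the arm or the gripper's body presses on something with over 40 N, if the wrist force passes 120 N, or if a joint passes its speed limit or range.

ROBOT

A 6-joint arm with a two-finger parallel gripper is mounted at the origin on the work surface. World frame = base frame: x ahead of the robot, y to its left, z up, the work surface at z = 0. Lengths are in m, angles in degrees, forces in N, time in s.
With the tool pointing down it reaches from about 0.35 to 0.875 m from the base axis. Payload 4.2 kg.
Tool frame: the origin (TCP) lies at the very end of the fingers, on their centre line; the grasp point (between the pads) lies 19 mm behind it (r.grip_point_offset is the distance from the TCP to the grasp point, in m); z points along the fingers, y is the line along which they close (so a half turn about z gives the same grasp; the last joint's range is limited). The gripper opens to 87 mm and grips with 3 to 60 N. Pads are 19 mm wide; open, the fingers measure 117 mm over their backs; the gripper's body (75 mm by 190 mm) begins 51 mm behind the grasp point.
Start: joints at [-60.126, 22.042, 0.453, 0, -68.411, -14.817], TCP at [0.162, -0.604, 0.223] pointing down, gripper open.
Joint ranges: [-179.83, 179.83], [-69.29, 118.12], [-61.27, 80.66], [-181.25, 117.63], [-171.15, -9.14], [-177.46, 177.46]. Speed limits (degrees/s): [159.86, 159.86, 180, 180, 180, 180].

INTERFACE

Orientations are given as a 3x3 rotation matrix whose columns are the frame's x, y, z axes.
In Python, from station import r, cams gives the robot as it stands. The module is installed in compiled form; this text tells all that it offers.
- The arm moves only by the shell command python3 -m handwheel 'ROWS'. ROWS is JSON, a list that holds one entry, the list of rows, each a list of 7 numbers: the turn, a rotation vector about the tool's x, y, z in units of 6 degrees (1.0 is 6 degrees), then the shift along the tool's x, y, z in m, then the finger opening in m, from 0 to 0.087. In form: [[[ax, ay, az, x, y, z, jaw], ...]]. A call has 1 to 12 rows; each row shifts and turns the commanded pose from where the row before left it, along the tool's axes as they then stand; what a row does not reach is not made up. A row lasts 1/10 s, in which the tool goes at most 50 mm and 8.59 degrees, less where a joint would pass 70% of its speed; a pose out of reach is approached as far as the arm can. A call with a gripper value outside its range is refused whole. The fingers move at their own pace and stop on an object; the grip force is fixed at half the most. Time passes only in rows, so rows that do not move let the fingers close. It gives the time, the measured TCP pose, the force, the opening and the grip force at its end, in the units of the state.
- r.sense(): the state, without advancing time (a new reading comes with each control period).
- cams.capture(name): name is "scene" or "top" or "wrist"; returns the picture (384x512x3 uint8, red, green, blue); there is no depth.
- cams.get_calibration(name): a dict with "camera_matrix" (3x3 intrinsics, pixels), "k1" (the pictures are not rectified: a ray, as slopes to the right and down, at radius r is drawn at 1 + k1 r^2 times it, then the intrinsics apply), "rvec" (rotation vector, rad) and "tvec" (3), from world to camera coordinates, as OpenCV has them; the wrist camera has in their place "T_tool_cam" (4x4, takes a point from camera to tool coordinates, whose origin is the TCP and whose axes are the flange's). Camera axes: x right, y down, z forward; pixel columns grow to the right and rows downward; lengths in m; the calibration is good to about 2 mm. A picture is of the moment at which its call begins: read the wrist's pose just before it. get_calibration takes no time and is no camera call.
- r.finish_job(): hands the job in; it is judged then, once.
The state is a dict: "time_s": time; "joints": joint angles; "joint_velocities": joint speeds; "effort": joint torques, N m; "tcp_pos": TCP position; "ee_rot": TCP orientation; "wrist_force": force on the tool from outside, world axes, zero at the start; "moment": the same for the moment, N m; "gripper_width": opening from 0.0 (shut) to 1.0 (fully open); "gripper_force": force on a finger pad.
Only numpy, scipy, OpenCV 4.12 (cv2) and the standard library are available. Lean on these libraries where they do the work, as an engineer would, in place of code of your own. Each camera call takes 0.05 s, during which the arm holds its last target. There are 200 camera calls.

## Working session

There is one attempt and no reset: what is moved stays moved. The work goes in short steps, Python scripts to look and compute and a shell command to move; the robot and the scene stay as the last step left them, time stands still between calls to the robot, and variables do not carry over. Pictures are saved under pics/ and viewed, at most 10 in all, crops included, and the job is handed in when it is done.

```bash
mkdir -p pics && python3 - <<'E'
from station import r,cams
import cv2,numpy as np
for n in("scene","top"):
    im=cams.capture(n);cv2.imwrite(f"pics/{n}0.png",im[:,:,::-1])
    print(n,cams.get_calibration(n))
s=r.sense();print(s["time_s"],s["tcp_pos"],s["ee_rot"],s["gripper_width"])
E
```

```text
scene {'camera_matrix': array([[348.80182532,   0.        , 256.66585361],
       [  0.        , 348.80182532, 188.56008814],
       [  0.        ,   0.        ,   1.        ]]), 'k1': 0.01769019145001394, 'rvec': array([ 1.7667102 ,  1.78128325, -0.71453381]), 'tvec': array([ 0.0203484 , -0.32952725,  1.46617441])}
top {'camera_matrix': array([[360.3323669 ,   0.        , 252.59606951],
       [  0.        , 360.3323669 , 187.01015402],
       [  0.        ,   0.        ,   1.        ]]), 'k1': 0.020249718729478082, 'rvec': array([ 2.15370829, -2.18896177,  0.0508205 ]), 'tvec': array([0.0178534 , 0.54173684, 1.06899005])}
0.1 [ 0.1622168  -0.60302781  0.22158235] [[-9.65719499e-01 -2.59587172e-01 -5.91911033e-04]
 [-2.59587830e-01  9.65717738e-01  1.84625056e-03]
 [ 9.23560218e-05  1.93661307e-03 -9.99998120e-01]] 0.9956950736980269
```

View pics/top0.png

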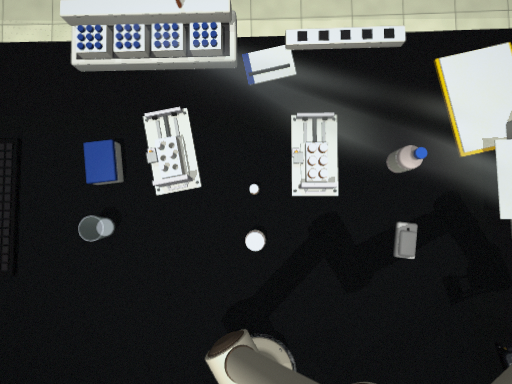

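View pics/scene0.png

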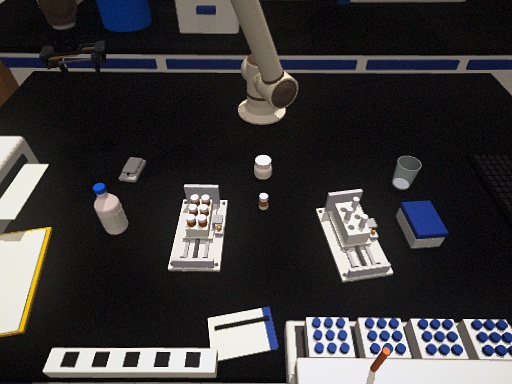

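The tube loader is the left one in the top view, with its base around pixels (145–200, 108–193) and slightly yawed. The squat amber vials are in the right one. I'll zoom in to get the corners.

```bash
python3 - <<'E'
import cv2
im=cv2.imread("pics/top0.png")[95:205,125:225]
cv2.imwrite("pics/crop.png",cv2.resize(im,None,fx=5,fy=5,interpolation=cv2.INTER_CUBIC))
E
cat > h.py <<'E'
import numpy as np,cv2
from station import cams
def back(n,pts,z):
    c=cams.get_calibration(n);K=c["camera_matrix"]
    R=cv2.Rodrigues(c["rvec"])[0];o=-R.T@c["tvec"]
    u=cv2.undistortPoints(np.array(pts,float).reshape(-1,1,2),K,np.array([c["k1"],0,0,0.]))[:,0]
    d=np.c_[u,np.ones(len(u))]@R
    return o+d*((z-o[2])/d[:,2])[:,None]
def proj(n,P):
    c=cams.get_calibration(n)
    return cv2.projectPoints(np.array(P,float),c["rvec"],c["tvec"],c["camera_matrix"],np.array([c["k1"],0,0,0.]))[0][:,0]
E
```

```text
(no output)
```

View pics/crop.png

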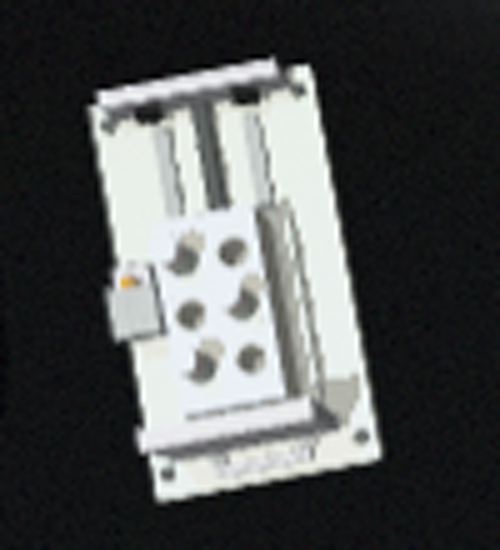

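The crop shows the base corners at about (155,500), (382,458) and (312,66), and the plate's top front edge from (142,453) to (318,418).

```bash
python3 - <<'E'
from h import *
from station import r
f=lambda p:np.array(p)/5+np.array([125,95])-0.4
B=back("top",f([(155,501),(382,459),(312,66)]),.012)
P=back("top",f([(142,453),(318,418)]),.1)
print(B,P)
print(np.linalg.norm(B[0]-B[1]),np.linalg.norm(B[1]-B[2]),np.linalg.norm(P[0]-P[1]))
d=B[2]-B[1];yaw=np.arctan2(d[1],d[0]);e=B[0]-B[1];print(np.degrees([yaw,np.arctan2(e[1],e[0])-np.pi/2,np.arctan2(*(P[0]-P[1])[[1,0]])-np.pi/2]))
x=np.array([np.cos(yaw),np.sin(yaw)]);y=np.array([-x[1],x[0]])
for b,l in zip(B,[(-.1,.07),(-.1,-.07),(.15,-.07)]): print("origin",b[:2]-l[0]*x-l[1]*y)
print("plate origin",P[:,:2].mean(0)+.08*x)
s=r.sense();T=np.array(s["ee_rot"]);print(s["tcp_pos"],T)
E
```

```text
[[0.52377452 0.3062411  0.012     ]
 [0.54712779 0.16691359 0.012     ]
 [0.7925835  0.20918685 0.012     ]] [[0.54602169 0.28755708 0.1       ]
 [0.56407488 0.18800775 0.1       ]]
0.14127112666152233 0.24906932944057678 0.1011730558700113
[ 9.77182274  9.51513969 10.27883002]
origin [0.63420441 0.25422919]
origin [0.6337962  0.25287048]
origin [0.63287903 0.25271252]
plate origin [0.6338876 0.2513604]
[ 0.1622168  -0.60302781  0.22158235] [[-9.65719499e-01 -2.59587172e-01 -5.91911033e-04]
 [-2.59587830e-01  9.65717738e-01  1.84625056e-03]
 [ 9.23560218e-05  1.93661307e-03 -9.99998120e-01]]
```

```bash
python3 -m handwheel '[[[0,0,0.87,0,0,0,0],[0,0,0,-0.0306,0.0255,0,0],[0,0,0,-0.0306,0.0255,0,0],[0,0,0,-0.0306,0.0255,0,0],[0,0,0,-0.0306,0.0255,0,0],[0,0,0,-0.0306,0.0255,0,0],[0,0,0,-0.0306,0.0255,0,0],[0,0,0,-0.0306,0.0255,0,0],[0,0,0,-0.0306,0.0255,0,0],[0,0,0,-0.0306,0.0255,0,0],[0,0,0,-0.0306,0.0255,0,0],[0,0,0,0,0,0,0]]]'
python3 -m handwheel '[[[0,0,0,-0.0137,0.0424,0,0],[0,0,0,-0.0137,0.0424,0,0],[0,0,0,-0.0137,0.0424,0,0],[0,0,0,-0.0137,0.0424,0,0],[0,0,0,-0.0137,0.0424,0,0],[0,0,0,-0.0137,0.0424,0,0],[0,0,0,-0.0137,0.0424,0,0],[0,0,0,-0.0137,0.0424,0,0],[0,0,0,-0.0137,0.0424,0,0],[0,0,0,-0.0137,0.0424,0,0],[0,0,0,-0.0137,0.0424,0,0],[0,0,0,-0.0137,0.0424,0,0]]]'
python3 -m handwheel '[[[0,0,0,0,0,0,0],[0,0,0,0,0,0,0]]]'
python3 - <<'E'
from h import *
from station import r
im=cams.capture("wrist");cv2.imwrite("pics/w1.png",im[:,:,::-1])
s=r.sense();R=np.array(s["ee_rot"]);p=np.array(s["tcp_pos"])
a=np.radians(9.8);x=np.array([np.cos(a),np.sin(a),0]);y=np.array([-x[1],x[0],0])
o=np.array([.6335,.253,0]);q=p-o
print(R,"loader frame",q@x,q@y,p[2],"target tool shift",R.T@(o-.14*x+[0,0,.072]-p))
# predicted image of plate top front corners in wrist
c=cams.get_calibration("wrist");T=np.eye(4);T[:3,:3]=R;T[:3,3]=p;M=np.linalg.inv(T@c["T_tool_cam"])
P=np.array([o-.08*x+k*.05*y+[0,0,.1] for k in(1,0,-1)])
print(cv2.projectPoints(P,cv2.Rodrigues(M[:3,:3])[0],M[:3,3],c["camera_matrix"],np.array([c["k1"],0,0,0]))[0][:,0])
E
```

```text
time_s: 1.3
tcp_pos: [0.4226, -0.2972, 0.2222]
ee_rot: [[-0.984, -0.176, 0.0], [-0.176, 0.984, 0.0], [-0.0, 0.0, -1.0]]
wrist_force: [-0.6, -0.7, 0.1]
gripper_width: 0.028
gripper_force: 0.0
time_s: 2.5
tcp_pos: [0.4952, 0.2305, 0.2223]
ee_rot: [[-0.985, -0.171, -0.001], [-0.171, 0.985, -0.0], [0.001, -0.0, -1.0]]
wrist_force: [-0.4, -0.0, -0.3]
gripper_width: 0.005
gripper_force: 0.0
time_s: 2.7
tcp_pos: [0.495, 0.2296, 0.2217]
ee_rot: [[-0.985, -0.172, -0.002], [-0.172, 0.985, -0.001], [0.002, -0.001, -1.0]]
wrist_force: [-0.4, -1.2, 0.3]
gripper_width: 0.007
gripper_force: 0.0
[[-9.85325528e-01 -1.70679181e-01 -1.49048144e-03]
 [-1.70677587e-01  9.85326272e-01 -1.13954338e-03]
 [ 1.66310686e-03 -8.68429409e-04 -9.99998240e-01]] loader frame -0.14062673832573144 -0.00036366796130155726 0.2219128998898266 target tool shift [-0.00087623  0.00049356  0.14991128]
[[311.57719195 243.98391546]
 [260.8756178  243.97002462]
 [210.21042836 243.88602494]]
```

View pics/w1.png

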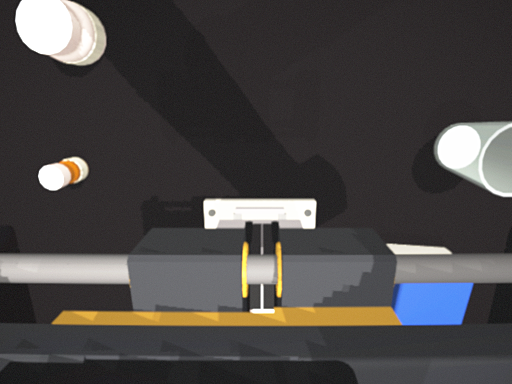

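The base front edge is centred at column 260, against a predicted 261, so the fingers are lined up with the plate. Next I descend and approach.

```bash
python3 -m handwheel '[[[0,0,0,0,0,0.0375,0],[0,0,0,0,0,0.0375,0],[0,0,0,0,0,0.0375,0],[0,0,0,0,0,0.0375,0],[0,0,0,0,0,0,0],[0,0,0,-0.02,0,0,0],[0,0,0,-0.02,0,0,0],[0,0,0,0,0,0,0]]]'
python3 -m handwheel '[[[0,0,0,-0.01,0,0,0],[0,0,0,-0.01,0,0,0],[0,0,0,-0.005,0,0,0],[0,0,0,0,0,0,0]]]'
python3 -m handwheel '[[[0,0,0,-0.01,0,0,0],[0,0,0,-0.01,0,0,0],[0,0,0,-0.005,0,0,0],[0,0,0,0,0,0,0]]]'
python3 - <<'E'
from h import *
from station import r
im=cams.capture("scene")[160:300,290:430];cv2.imwrite("pics/s2.png",cv2.resize(im[:,:,::-1],None,fx=4,fy=4,interpolation=cv2.INTER_CUBIC))
E
```

```text
time_s: 3.55
tcp_pos: [0.538, 0.2365, 0.075]
ee_rot: [[-0.986, -0.169, 0.005], [-0.169, 0.986, 0.002], [-0.005, 0.002, -1.0]]
wrist_force: [-0.5, -1.3, 1.0]
gripper_width: 0.005
gripper_force: 0.0
time_s: 3.95
tcp_pos: [0.5593, 0.24, 0.0727]
ee_rot: [[-0.985, -0.17, -0.001], [-0.17, 0.985, -0.001], [0.001, -0.001, -1.0]]
wrist_force: [-3.1, -1.5, 1.2]
gripper_width: 0.007
gripper_force: 1.7
time_s: 4.35
tcp_pos: [0.5842, 0.2446, 0.0723]
ee_rot: [[-0.985, -0.171, -0.0], [-0.171, 0.985, -0.0], [0.0, -0.0, -1.0]]
wrist_force: [-1.0, -1.6, -0.3]
gripper_width: 0.009
gripper_force: 0.5
```

View pics/s2.png

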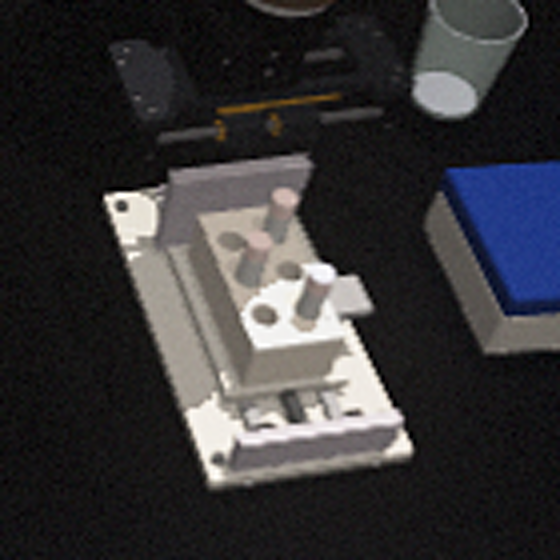

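The carriage is about two thirds of the way in with the tubes standing. I keep pushing.

```bash
python3 -m handwheel '[[[0,0,0,-0.006,0,0,0],[0,0,0,-0.006,0,0,0],[0,0,0,-0.006,0,0,0],[0,0,0,0,0,0,0],[0,0,0,0,0,0,0]]]'
python3 - <<'E'
from h import *
from station import r
s=r.sense();p=np.array(s["tcp_pos"]);a=np.radians(9.8);x=np.array([np.cos(a),np.sin(a)])
print("travel if lead 9.5:",(p[:2]-[.6335,.253])@x+.0895,s["wrist_force"])
im=cams.capture("scene")[160:300,290:430];cv2.imwrite("pics/s3.png",cv2.resize(im[:,:,::-1],None,fx=4,fy=4,interpolation=cv2.INTER_CUBIC))
E
```

```text
time_s: 4.9
tcp_pos: [0.6007, 0.2477, 0.0723]
ee_rot: [[-0.985, -0.171, -0.002], [-0.171, 0.985, -0.001], [0.002, -0.0, -1.0]]
wrist_force: [-5.6, -0.7, 2.6]
gripper_width: 0.002
gripper_force: 2.7
travel if lead 9.5: 0.05631209764490551 [-5.63630888 -0.65901162  2.56560529]
```

View pics/s3.png

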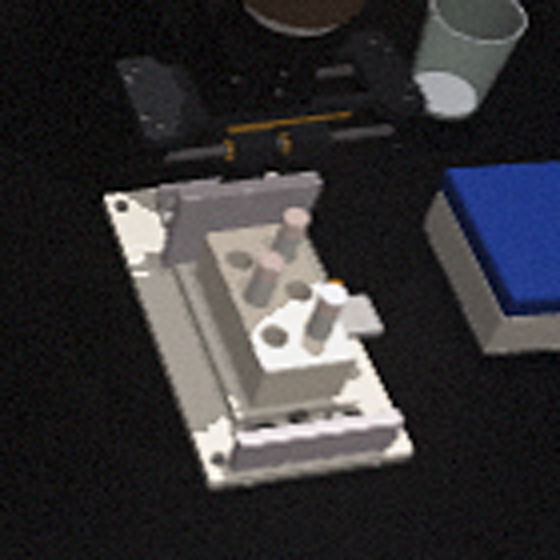

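The brass tip now shows beside the rack at about (335,287). The 5.6 N reading matches the spring at about 55 mm of travel. I push 2 mm more, then back off gently and clear.

```bash
python3 -m handwheel '[[[0,0,0,-0.002,0,0,0],[0,0,0,0,0,0,0],[0,0,0,0.006,0,0,0],[0,0,0,0.006,0,0,0],[0,0,0,0.01,0,0,0],[0,0,0,0.02,0,0,0],[0,0,0,0.03,0,0,0],[0,0,0,0.03,0,0,0],[0,0,0,0,0,-0.04,0],[0,0,0,0,0,-0.04,0],[0,0,0,0,0,0,0],[0,0,0,0,0,0,0]]]'
python3 - <<'E'
from h import *
im=cams.capture("scene")[160:300,290:430];cv2.imwrite("pics/s4.png",cv2.resize(im[:,:,::-1],None,fx=4,fy=4,interpolation=cv2.INTER_CUBIC))
E
```

```text
time_s: 6.15
tcp_pos: [0.5042, 0.2318, 0.1543]
ee_rot: [[-0.985, -0.171, 0.005], [-0.171, 0.985, 0.004], [-0.006, 0.003, -1.0]]
wrist_force: [-0.4, 0.2, -1.0]
gripper_width: 0.007
gripper_force: 0.0
```

View pics/s4.png

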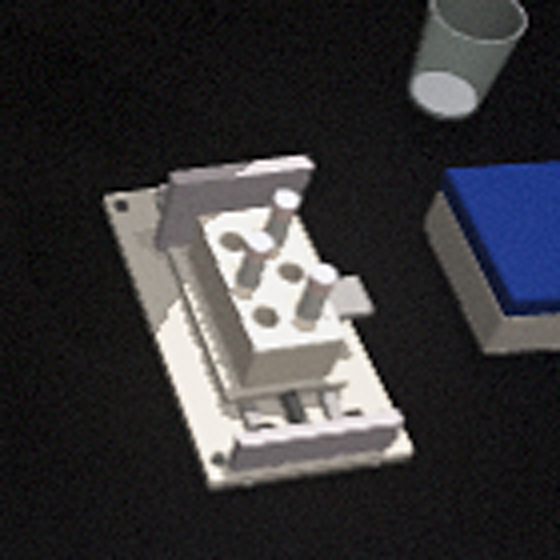

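The carriage has stayed mid-way with all tubes upright, and the robot is clear. I'll check the travel numerically before handing in.

```bash
python3 - <<'E'
from h import *
a=np.radians(9.8);x=np.array([np.cos(a),np.sin(a),0]);y=np.array([-x[1],x[0],0]);o=np.array([.6335,.253,0])
for t in(0,.03,.04,.05): print(t,((proj("scene",[o+(t-.07)*x+k*.05*y+[0,0,.1] for k in(-1,1)])-[290,160])*4+1.5).round(0).tolist())
E
```

```text
0 [[160.0, 138.0], [293.0, 122.0]]
0.03 [[173.0, 169.0], [309.0, 152.0]]
0.04 [[177.0, 180.0], [315.0, 163.0]]
0.05 [[182.0, 191.0], [320.0, 173.0]]
```

The observed rear top corners, at about (172,182) and (314,167), match a travel of 0.040 m.

```bash
python3 -c "
from station import r
print(r.finish_job())"
```

```text
the job is handed in; nothing more can be done
None
```

I docked the tube loader and handed the job in: in the last image the carriage sits at about 40 mm, held mid-travel, with all three tubes upright and the robot clear. `finish_job` returned no verdict, and I didn't take a final image of the vial loader or the bystanders.

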